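# Release the latched key of the selector box

### The job

One of the four keys on the selector box has stayed latched down. With the fingertips tap each key lightly, one after another from the left end of the row to the right end (as seen from the robot), without pushing any of them in far enough to switch; then press the one that is latched fully down to its stop and let it spring up, so that all four keys stand up. Grasp nothing and leave the things around the box where they are.

Things in the scene. Friction and masses are not known exactly. Their poses are not given: they have to be found in the camera images.
- selector: home-made selector box, fixed: dark case with an aluminium face plate on top, 100 (x) x 220 (y) x 45 mm tall; origin: centre of its underside, x to the back, y to the left, z up. On it four identical light square push keys 45 mm apart along y, each 22 x 22 mm in a bezel 30 x 30 x 2 mm. Three are up (top 14 mm above the plate, 59 above the desk); one is latched, its top 5 mm lower
- slot_1 (a point): fixed point of the box on the axis of the leftmost key (seen from the robot), at the height that the top of a key has when it is up; axes as the box's
- slot_2 (a point): fixed point of the box on the axis of the second from the left key (seen from the robot), at the height that the top of a key has when it is up; axes as the box's
- slot_3 (a point): fixed point of the box on the axis of the third from the left key (seen from the robot), at the height that the top of a key has when it is up; axes as the box's
- slot_4 (a point): fixed point of the box on the axis of the rightmost key (seen from the robot), at the height that the top of a key has when it is up; axes as the box's
- key_a_top (a point): centre of the top of one key (moves with it); its place in the row varies. If up: it gives way at 1.5 N, plus 0.3 N per mm, springs back when let go; more than 6 mm down it switches (not wanted), stop at 9.5 mm. If latched: firm up to about 3 N; pushed to its stop, 4.5 mm below where it lies (4.5 N), it unlatches and springs up to the others' height when let go
- key_b_top (a point): centre of the top of one key (moves with it); its place in the row varies. If up: it gives way at 1.5 N, plus 0.3 N per mm, springs back when let go; more than 6 mm down it switches (not wanted), stop at 9.5 mm. If latched: firm up to about 3 N; pushed to its stop, 4.5 mm below where it lies (4.5 N), it unlatches and springs up to the others' height when let go
- key_c_top (a point): centre of the top of one key (moves with it); its place in the row varies. If up: it gives way at 1.5 N, plus 0.3 N per mm, springs back when let go; more than 6 mm down it switches (not wanted), stop at 9.5 mm. If latched: firm up to about 3 N; pushed to its stop, 4.5 mm below where it lies (4.5 N), it unlatches and springs up to the others' height when let go
- key_d_top (a point): centre of the top of one key (moves with it); its place in the row varies. If up: it gives way at 1.5 N, plus 0.3 N per mm, springs back when let go; more than 6 mm down it switches (not wanted), stop at 9.5 mm. If latched: firm up to about 3 N; pushed to its stop, 4.5 mm below where it lies (4.5 N), it unlatches and springs up to the others' height when let go
- solder_spool_mid (a point): spool of solder wire standing on end beside the right end of the box, 50 mm across, 38 mm tall (a tall solid black bag stands at the back of the desk to the right: x beyond 0.60, y -0.25 to -0.03, some 0.3 m tall; keep the arm clear of it), loose; the point is its centre. A bystander, to be left alone
- motor_desk_mid (a point): small grey DC motor lying left of the box, about 24 x 45 mm, 19 mm tall, loose; the point is its centre. A bystander, to be left alone
- flux_tin_mid (a point): round tin behind the box, 51 mm across, 18 mm tall, loose; the point is its centre. A bystander, to be left alone

How it is judged:
On the way, in this order (a step that is already met when the one before it is completed fails the run):
1. a finger touches the leftmost key (((contact force between the fingers and key_a above 0.3 N and horizontal distance between key_a_top and slot_1 below 0.01 m) or (contact force between the fingers and key_b above 0.3 N and horizontal distance between key_b_top and slot_1 below 0.01 m) or (contact force between the fingers and key_c above 0.3 N and horizontal distance between key_c_top and slot_1 below 0.01 m) or (contact force between the fingers and key_d above 0.3 N and horizontal distance between key_d_top and slot_1 below 0.01 m))), for 0.03 s.
2. a finger touches the second from the left key (((contact force between the fingers and key_a above 0.3 N and horizontal distance between key_a_top and slot_2 below 0.01 m) or (contact force between the fingers and key_b above 0.3 N and horizontal distance between key_b_top and slot_2 below 0.01 m) or (contact force between the fingers and key_c above 0.3 N and horizontal distance between key_c_top and slot_2 below 0.01 m) or (contact force between the fingers and key_d above 0.3 N and horizontal distance between key_d_top and slot_2 below 0.01 m))), for 0.03 s.
3. a finger touches the third from the left key (((contact force between the fingers and key_a above 0.3 N and horizontal distance between key_a_top and slot_3 below 0.01 m) or (contact force between the fingers and key_b above 0.3 N and horizontal distance between key_b_top and slot_3 below 0.01 m) or (contact force between the fingers and key_c above 0.3 N and horizontal distance between key_c_top and slot_3 below 0.01 m) or (contact force between the fingers and key_d above 0.3 N and horizontal distance between key_d_top and slot_3 below 0.01 m))), for 0.03 s.
4. a finger touches the rightmost key (((contact force between the fingers and key_a above 0.3 N and horizontal distance between key_a_top and slot_4 below 0.01 m) or (contact force between the fingers and key_b above 0.3 N and horizontal distance between key_b_top and slot_4 below 0.01 m) or (contact force between the fingers and key_c above 0.3 N and horizontal distance between key_c_top and slot_4 below 0.01 m) or (contact force between the fingers and key_d above 0.3 N and horizontal distance between key_d_top and slot_4 below 0.01 m))), for 0.03 s.
5. the latched key is pressed down beyond its latch (z of key_c_top in the frame of slot_1 below -0.0075 m), for 0.03 s.
6. it has sprung up (z of key_c_top in the frame of slot_1 above -0.0015 m), for 0.1 s.
At the end, for the whole second after the job is handed in: All four keys stand up (each top within 1.5 mm of the up height), and the spool, the motor and the tin are within 15 mm of where they stood (z of each of key_a_top, key_b_top, key_c_top, key_d_top in the frame of slot_1 above -0.0015 m and not (distance of any of solder_spool_mid, motor_desk_mid, flux_tin_mid from where it was at the start of the episode above 0.015 m)); the robot touches nothing.
It fails at once if a key that was up is pushed down more than 6 mm (z of any of key_a_top, key_b_top, key_d_top in the frame of slot_1 below -0.006 m).
It fails at once if the spool, the motor or the tin is moved or lifted more than 15 mm (distance of any of solder_spool_mid, motor_desk_mid, flux_tin_mid from where it was at the start of the episode above 0.015 m).
It also fails if it takes over 50 s, if anything falls off the work surface, if the arm or the gripper's body presses on something with over 40 N, if the wrist force passes 120 N, or if a joint passes its speed limit or range.

### The arm

A 7-joint arm with a two-finger parallel gripper is mounted at the origin on a cart in front of the work surface, level with it; the furniture and walls round the work are solid. World frame = base frame: x ahead of the robot, y to its left, z up, the work surface at z = 0. Lengths are in m, angles in rad, forces in N, time in s.
With the tool pointing down it reaches from about 0.425 to 0.875 m from the base axis. Payload 4.7 kg.
Tool frame: the origin (TCP) lies at the very end of the fingers, on their centre line; the grasp point (between the pads) lies 19 mm behind it; z points along the fingers, y is the line along which they close (so a half turn about z gives the same grasp; the last joint's range is limited). The gripper opens to 87 mm and grips with 3 to 60 N. Pads are 19 mm wide; open, the fingers measure 117 mm over their backs; the gripper's body (75 mm by 190 mm) begins 51 mm behind the grasp point.
Start: joints at [-1.191, 0.321, -0.07, 1.45, 0.023, 1.371, -0.057], TCP at [0.233, 0.607, 0.223] pointing down, gripper open.
Joint ranges: [-2.86, 2.86], [-0.3, 2.09], [-1.38, 1.24], [0.06, 2.45], [-1.56, 4.7], [0.09, 2.05], [-2.69, 2.69]. Speed limits (rad/s): [2.57, 2.57, 3.14, 3.14, 3.14, 3.14, 3.14].

### API

Orientations are given as a rotation vector (axis times angle).
In Python, from bench import ctrl, get_image, job gives the robot as it stands.
- The arm moves only by the shell command python3 -m crank 'ROWS' [FORCE]. ROWS is JSON, a list that holds one entry, the list of rows, each a list of 5 numbers: the shift along the tool's x, y, z in mm, then the turn about the tool's z in rad, then the closure, from -1 (fully open) to 1 (shut), so that 0 is half open. A call has 1 to 10 rows; each row shifts and turns the commanded pose from where the row before left it, along the tool's axes as they then stand; what a row does not reach is not made up. A row lasts 1/12 s, in which the tool goes at most 41.7 mm and 7.16 degrees, less where a joint would pass 70% of its speed; a pose out of reach is approached as far as the arm can. A call with a gripper value outside its range is refused whole. The fingers move at their own pace and stop on an object; FORCE is the grip in N (left out, the last holds). Time passes only in rows, so rows that do not move let the fingers close. It gives the time, the measured TCP pose, the force, the opening and the grip force at its end, in the units of the state.
- ctrl.get_state(): the state, without advancing time (a new reading comes with each control period).
- get_image(name): name is "scene" or "top" or "wrist"; returns a dict with "pixels" (420x560x3 uint8, red, green, blue), "fx", "fy", "cx", "cy" (pixels), "k1" (the pictures are not rectified: a ray, as slopes to the right and down, at radius r is drawn at 1 + k1 r^2 times it, then the intrinsics apply), "T" (4x4, takes a point from camera to world coordinates); the wrist camera has in their place "T_tool_cam" (4x4, takes a point from camera to tool coordinates, whose origin is the TCP and whose axes are the flange's). Camera axes: x right, y down, z forward; pixel columns grow to the right and rows downward; lengths in m; the calibration is good to about 2 mm. A picture is of the moment at which its call begins: read the wrist's pose just before it. There is no depth.
- job.close_job(): hands the job in; it is judged then, once.
The state is a dict: "time": time; "joint_positions": joint angles; "qd": joint speeds; "joint_torque": joint torques, N m; "position": TCP position; "tool_rot": TCP orientation; "ft_force": force on the tool from outside, world axes, zero at the start; "torque": the same for the moment, N m; "grip_width": opening from 0.0 (shut) to 1.0 (fully open); "grip_force": force on a finger pad.
Only numpy, scipy, OpenCV 4.12 (cv2) and the standard library are available. Lean on these libraries where they do the work, as an engineer would, in place of code of your own. Each camera call takes 0.05 s, during which the arm holds its last target. There are 200 camera calls.

## Working session

There is one attempt and no reset: what is moved stays moved. The work goes in short steps, Python scripts to look and compute and a shell command to move; the robot and the scene stay as the last step left them, time stands still between calls to the robot, and variables do not carry over. Pictures are saved under pics/ and viewed, at most 10 in all, crops included, and the job is handed in when it is done.

```bash
mkdir -p pics; cat > h.py <<'E'
import numpy as np, cv2
from bench import ctrl, get_image, job
from scipy.spatial.transform import Rotation as R
def ray(im,u,v,T):
    x=np.array([(u-im["cx"])/im["fx"],(v-im["cy"])/im["fy"]]);y=x.copy()
    for _ in range(20): y=x/(1+im["k1"]*(y@y))
    d=T[:3,:3]@np.array([*y,1.]); return T[:3,3],d
def atz(im,u,v,z,T=None):
    o,d=ray(im,u,v,im["T"] if T is None else T); return o+d*(z-o[2])/d[2]
def tri(rays):
    A=0;b=0
    for o,d in rays:
        d=d/np.linalg.norm(d);P=np.eye(3)-np.outer(d,d);A=A+P;b=b+P@o
    return np.linalg.solve(A,b)
def save(im,n): cv2.imwrite(f"pics/{n}.png",cv2.cvtColor(im["pixels"],cv2.COLOR_RGB2BGR))
E
python3 - <<'E'
from h import *
import pickle
for n in("scene","top"):
    im=get_image(n);save(im,n);pickle.dump(im,open(n+".pkl","wb"));print(n,im["T"].round(3).tolist(),im["fx"],im["k1"])
s=ctrl.get_state();print(s["time"],s["position"],s["tool_rot"],s["grip_width"],R.from_rotvec(s["tool_rot"]).as_matrix().round(3))
E
```

```text
scene [[-0.64, -0.34, 0.689, -0.056], [-0.768, 0.278, -0.577, 0.64], [0.004, -0.898, -0.439, 0.426], [0.0, 0.0, 0.0, 1.0]] 436.17146803981365 -0.08661533782873719
top [[-0.023, -0.982, 0.185, 0.341], [-0.999, 0.018, -0.029, 0.166], [0.025, -0.186, -0.982, 1.023], [0.0, 0.0, 0.0, 1.0]] 484.927115122963 -0.11613729035228633
0.1 [0.23234544 0.60652548 0.22155885] [-5.71228726e-01 -3.08901532e+00  2.72583606e-03] 0.9952484903040628 [[-0.934  0.358 -0.001]
 [ 0.358  0.934 -0.002]
 [-0.    -0.002 -1.   ]]
```

View pics/scene.png

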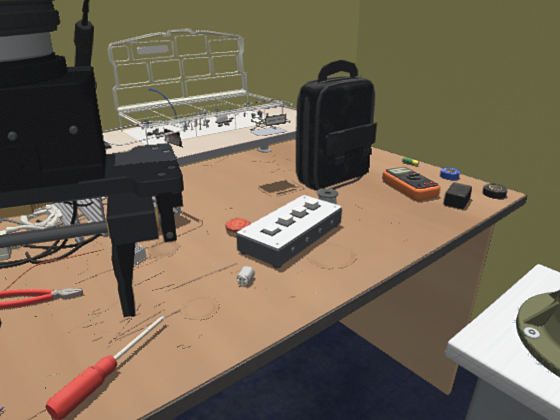

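View pics/top.png

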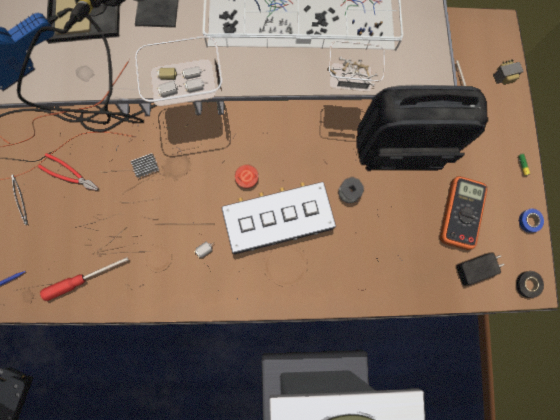

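The scene picture shows the box near (290,228). In the top picture the keys are near (247,224), (268,218), (289,213) and (311,208), with the tin at (246,176), the spool at (350,190) and the motor at (204,250). Next I'll enlarge both around the box.

```bash
python3 - <<'E'
from h import *
import pickle
a=pickle.load(open("top.pkl","rb"));b=pickle.load(open("scene.pkl","rb"))
c=[cv2.resize(a["pixels"][170:260,210:370],(800,450),interpolation=cv2.INTER_CUBIC)]
cv2.imwrite("pics/t2.png",c[0][...,::-1])
cv2.imwrite("pics/s2.png",cv2.resize(b["pixels"][185:270,220:360],None,fx=5.7,fy=5.7,interpolation=cv2.INTER_CUBIC)[...,::-1])
for u,v in((247,224),(268,218.5),(289,213),(311,208)): print(atz(a,u,v,.059).round(4))
for u,v in((246,176),(350,190),(204,250)): print(atz(a,u,v,.015).round(3))
E
```

```text
[0.4968 0.1969 0.059 ]
[0.5073 0.1544 0.059 ]
[0.5177 0.1117 0.059 ]
[0.5272 0.0667 0.059 ]
[0.608 0.199 0.015]
[ 0.574 -0.023  0.015]
[0.451 0.289 0.015]
```

View pics/t2.png

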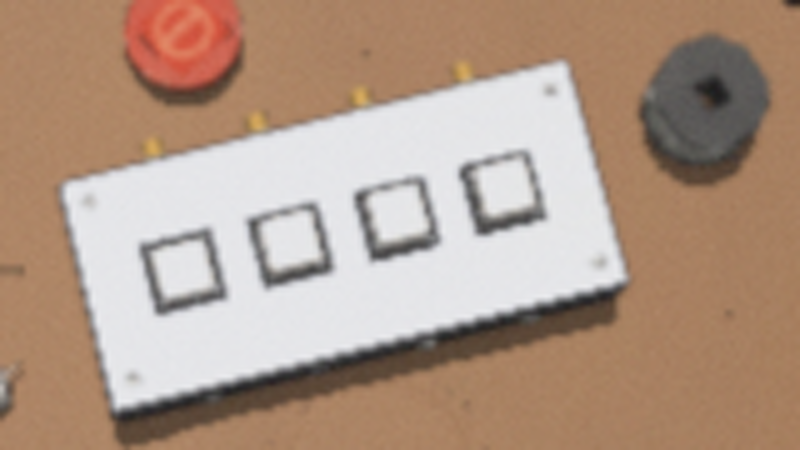

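View pics/s2.png

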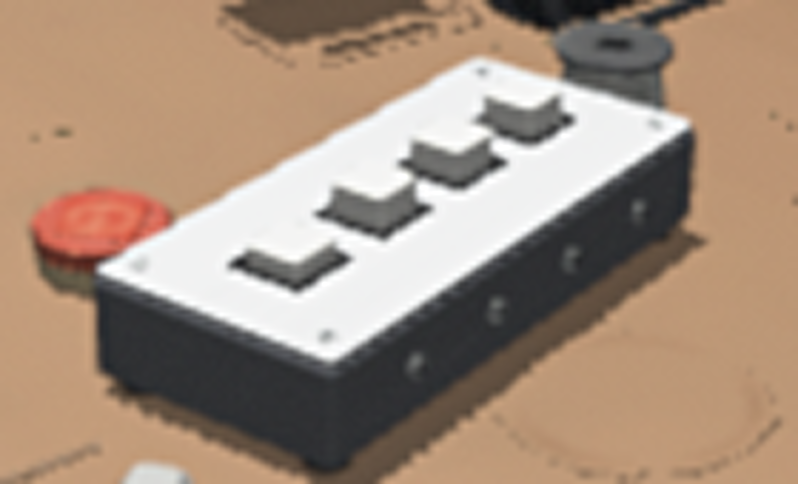

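The enlarged views agree: the leftmost key, at (185,271) in the top crop, is the low one, and the other three stand clearly higher. Next I'll triangulate the plate corners and work out the moves.

```bash
cat > fr.py <<'E'
from h import *
import pickle
a=pickle.load(open("top.pkl","rb"));b=pickle.load(open("scene.pkl","rb"))
t=lambda u,v:ray(a,210+(u+.5)/5-.5,170+(v+.5)/5-.5,a["T"]); s=lambda u,v:ray(b,220+(u+.5)/5.7-.5,185+(v+.5)/5.7-.5,b["T"])
P=np.array([tri([t(*p),s(*q)]) for p,q in [((62,185),(97,268)),((568,62),(480,58)),((628,282),(692,125)),((113,408),(330,362))]])
c=P.mean(0);y=P[0]+P[3]-P[1]-P[2];y=y[:2]/np.linalg.norm(y[:2])
E
python3 - <<'E'
from fr import *
print(P.round(4),c.round(4),y.round(3))
for i in range(4): print("slot",i+1,(c[:2]+y*(.0675-.045*i)).round(4))
for u,v,z in((185,271,.054),(292,241,.059),(398,213,.059),(506,188,.059)):
    print(atz(a,210+(u+.5)/5-.5,170+(v+.5)/5-.5,z).round(4))
S=ctrl.get_state();M=R.from_rotvec(S["tool_rot"]).as_matrix()
k1=c[:2]+y*.0675
print((M.T@(np.array([*k1,.1])-S["position"])*1000).round(1),(M.T@np.array([*(-y*45),0])).round(1))
E
```

```text
[[0.537  0.2491 0.0445]
 [0.5853 0.0379 0.0441]
 [0.4926 0.0172 0.0431]
 [0.4445 0.2284 0.0439]] [0.5148 0.1332 0.0439] [-0.223  0.975]
slot 1 [0.4998 0.199 ]
slot 2 [0.5098 0.1551]
slot 3 [0.5198 0.1112]
slot 4 [0.5298 0.0673]
[0.4981 0.1979 0.054 ]
[0.5087 0.1544 0.059 ]
[0.5194 0.1113 0.059 ]
[0.5289 0.067  0.059 ]
[-395.5 -284.7  122.1] [-25.  -37.4   0.1]
```

```bash
python3 -m crank '[[[-28,-20,6,0,1],[-28,-20,6,0,1],[-28,-20,6,0,1],[-28,-20,6,0,1],[-28,-20,6,0,1],[-28,-20,6,0,1],[-28,-20,6,0,1],[-28,-20,6,0,1],[-28,-20,6,0,1],[-28,-20,6,0,1]]]' 10
cat > go.py <<'E'
import sys
from fr import *
i,z=int(sys.argv[1]),float(sys.argv[2])
S=ctrl.get_state();M=R.from_rotvec(S["tool_rot"]).as_matrix()
print("mm to go",(M.T@(np.array([*(c[:2]-[.001,.0005]+y*(.0675-.045*(i-1))),z])-S["position"])*1000).round(1),M[:,2].round(3),S["time"],S["grip_width"],S["ft_force"])
E
python3 go.py 1 .08
```

```text
time: 0.93
position: [0.4229, 0.3184, 0.1621]
tool_rot: [-0.571, -3.089, 0.0]
ft_force: [0.3, 0.2, 0.2]
grip_width: 0.326
grip_force: 0.0
mm to go [-113.8  -84.8   82.1] [-0. -0. -1.] 0.9333 0.3264313120973546 [0.32261019 0.15766857 0.2087393 ]
```

```bash
python3 -m crank '[[[-23,-17,12,0,1],[-23,-17,12,0,1],[-23,-17,12,0,1],[-23,-17,12,0,1],[-18,-14,12,0,1],[-4,-3,12,0,1],[0,0,0,0,1],[0,0,0,0,1],[0,0,0,0,1],[0,0,0,0,1]]]'
python3 go.py 1 .06
python3 - <<'E'
from h import *
S=ctrl.get_state();im=get_image("wrist");save(im,"w1")
# where tcp axis hits z=.054 appears in the wrist picture
import pickle
T=im["T_tool_cam"];p=np.linalg.inv(T)@np.array([0,0,S["position"][2]-.054,1]);q=p[:2]/p[2];q=q*(1+im["k1"]*(q@q))
print(q*[im["fx"],im["fy"]]+[im["cx"],im["cy"]],T.round(3).tolist())
E
```

```text
time: 1.77
position: [0.4982, 0.202, 0.0914]
tool_rot: [0.567, 3.089, 0.002]
ft_force: [-0.6, -0.1, -0.7]
grip_width: 0.004
grip_force: 0.0
mm to go [-1.8 -3.2 31.3] [ 0.001  0.001 -1.   ] 1.7667 0.004065625691358003 [-0.59135882 -0.06537372 -0.6962669 ]
[274.917602   241.85327954] [[-0.0, -0.956, -0.293, 0.082], [1.0, -0.0, 0.0, 0.0], [-0.0, -0.293, 0.956, -0.162], [0.0, 0.0, 0.0, 1.0]]
```

View pics/w1.png

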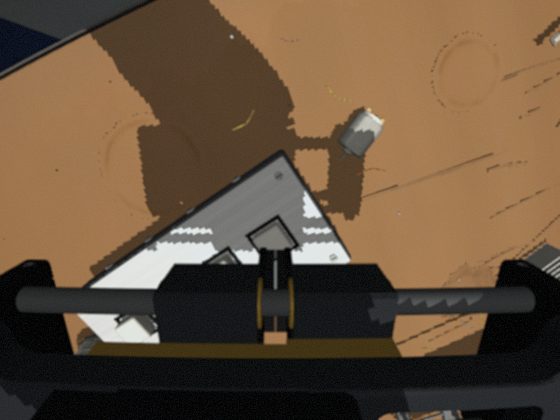

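The wrist picture shows the shut fingertips at (275,250) and the leftmost key around (272,237). The projected tool axis (275,242) falls on that key, so I can go down.

```bash
python3 -m crank '[[[-1,-2,12,0,1],[-1,-1,12,0,1],[0,0,6,0,1],[0,0,2,0,1],[0,0,0,0,1],[0,0,0,0,1],[0,0,0,0,1]]]'
python3 go.py 1 .054
```

```text
time: 2.4
position: [0.4997, 0.1966, 0.0589]
tool_rot: [0.571, 3.089, 0.001]
ft_force: [0.9, 0.2, 0.9]
grip_width: 0.007
grip_force: 0.0
mm to go [1.5 1.5 4.9] [ 0.001  0.    -1.   ] 2.4 0.006959358898172294 [0.88489938 0.20066954 0.92986687]
```

```bash
python3 -m crank '[[[1,1,2,0,1],[0,0,1,0,1],[0,0,0,0,1],[0,0,0,0,1]]]'
python3 -m crank '[[[0,0,1,0,1],[0,0,0,0,1],[0,0,0,0,1]]]'
python3 -m crank '[[[0,0,0.5,0,1],[0,0,0,0,1],[0,0,0,0,1]]]'
```

```text
time: 2.73
position: [0.4988, 0.1978, 0.0556]
tool_rot: [0.571, 3.089, 0.0]
ft_force: [0.3, 0.3, 0.2]
grip_width: 0.006
grip_force: 0.0
time: 2.98
position: [0.4989, 0.1978, 0.0547]
tool_rot: [0.571, 3.089, 0.0]
ft_force: [0.7, 0.1, 0.0]
grip_width: 0.003
grip_force: 0.2
time: 3.23
position: [0.499, 0.1978, 0.0544]
tool_rot: [0.571, 3.089, 0.001]
ft_force: [-1.3, -0.9, 3.5]
grip_width: 0.009
grip_force: 1.6
```

```bash
python3 -m crank '[[[0,0,0,0,1]]]';python3 -m crank '[[[0,0,0,0,1]]]'
```

```text
time: 3.32
position: [0.499, 0.1978, 0.0544]
tool_rot: [0.571, 3.089, 0.001]
ft_force: [-0.6, -0.5, 3.3]
grip_width: 0.004
grip_force: 1.7
time: 3.4
position: [0.4989, 0.1978, 0.0544]
tool_rot: [0.571, 3.089, 0.001]
ft_force: [-0.2, 0.1, 3.5]
grip_width: 0.007
grip_force: 1.8
```

Firm contact of about 3.4 N at z = 54.4 mm confirms the latched key. Next is key 2.

```bash
python3 -m crank '[[[0,0,-7,0,1],[0,0,-8,0,1],[-12,-18,0,0,1],[-13,-19,0,0,1],[0,0,0,0,1],[0,0,4,0,1],[0,0,3,0,1],[0,0,0,0,1],[0,0,0,0,1]]]'; python3 go.py 2 .0574
```

```text
time: 4.15
position: [0.5082, 0.1552, 0.0617]
tool_rot: [-0.569, -3.089, 0.0]
ft_force: [0.3, 0.3, 0.2]
grip_width: 0.009
grip_force: 0.0
mm to go [-0.8 -0.4  4.3] [-0.001  0.    -1.   ] 4.15 0.008970894711451998 [0.26307332 0.3383919  0.22354119]
```

```bash
python3 -m crank '[[[0,0,2,0,1],[0,0,1,0,1],[0,0,1,0,1],[0,0,0,0,1],[0,0,0,0,1],[0,0,0,0,1]]]'
```

```text
time: 4.65
position: [0.509, 0.1547, 0.0583]
tool_rot: [0.571, 3.089, 0.001]
ft_force: [-0.8, 1.2, 1.7]
grip_width: 0.004
grip_force: 0.9
```

```bash
python3 -m crank '[[[0,0,1,0,1],[0,0,0,0,1],[0,0,0,0,1]]]'
```

```text
time: 4.9
position: [0.5091, 0.1544, 0.0572]
tool_rot: [0.571, 3.089, 0.001]
ft_force: [-0.7, 1.8, 1.5]
grip_width: 0.004
grip_force: 1.1
```

Key 2 is touched: 1.5 N vertical, about 2 mm down. Next is key 3 with the same depth.

```bash
python3 -m crank '[[[0,0,-6,0,1],[0,0,-6,0,1],[-12,-18,0,0,1],[-13,-19,0,0,1],[0,0,0,0,1],[0,0,5,0,1],[0,0,4,0,1],[0,0,2,0,1],[0,0,0,0,1],[0,0,0,0,1]]]'; python3 go.py 3 .0574
```

```text
time: 5.73
position: [0.5187, 0.1112, 0.058]
tool_rot: [-0.57, -3.089, 0.001]
ft_force: [-0.2, -1.2, 1.6]
grip_width: 0.005
grip_force: 1.0
mm to go [-0.3 -0.4  0.6] [-0.001 -0.    -1.   ] 5.7333 0.004953205260343668 [-0.24364203 -1.24500731  1.58234617]
```

```bash
python3 -m crank '[[[0,0,1,0,1],[0,0,0,0,1],[0,0,0,0,1]]]';  python3 -m crank '[[[0,0,-6,0,1],[0,0,-6,0,1],[-12,-18,0,0,1],[-13,-19,0,0,1],[0,0,0,0,1],[0,0,5,0,1],[0,0,4,0,1],[0,0,2,0,1],[0,0,0,0,1],[0,0,0,0,1]]]'; python3 go.py 4 .0574;python3 -m crank '[[[0,0,1,0,1],[0,0,0,0,1],[0,0,0,0,1]]]'
```

```text
time: 5.98
position: [0.5187, 0.1111, 0.0571]
tool_rot: [-0.571, -3.089, -0.0]
ft_force: [-1.1, -0.9, 2.1]
grip_width: 0.003
grip_force: 1.1
time: 6.82
position: [0.5289, 0.0681, 0.058]
tool_rot: [-0.569, -3.089, -0.0]
ft_force: [-0.2, 0.1, 1.8]
grip_width: 0.006
grip_force: 0.9
mm to go [-0.4 -1.2  0.6] [-0.  0. -1.] 6.8167 0.006485254705430024 [-0.18053089  0.12795017  1.84406878]
time: 7.07
position: [0.5289, 0.068, 0.0571]
tool_rot: [-0.57, -3.089, -0.001]
ft_force: [-0.9, 1.2, 2.2]
grip_width: 0.005
grip_force: 1.1
```

Keys 3 and 4 have been touched. I'll go back to key 1, staying well above the row.

```bash
python3 -m crank '[[[0,0,-10,0,1],[0,0,-13,0,1],[18,28,0,0,1],[18,28,0,0,1],[18,28,0,0,1],[18,27,0,0,1],[3,1,0,0,1],[0,0,8,0,1],[0,0,8,0,1],[0,0,0,0,1]]]'; python3 -m crank '[[[0,0,0,0,1],[0,0,0,0,1]]]'; python3 go.py 1 .0495
```

```text
time: 7.9
position: [0.4983, 0.1962, 0.0621]
tool_rot: [-0.574, -3.087, 0.005]
ft_force: [-0.1, -0.1, -0.2]
grip_width: 0.006
grip_force: 0.0
time: 8.07
position: [0.4995, 0.1971, 0.0638]
tool_rot: [-0.575, -3.088, 0.001]
ft_force: [0.3, 0.8, -0.0]
grip_width: 0.008
grip_force: 0.0
mm to go [ 1.1  1.1 14.3] [-0.    -0.001 -1.   ] 8.0667 0.00791823901147692 [ 0.32933082  0.78583461 -0.03152478]
```

```bash
python3 -m crank '[[[1,1,5,0,1],[0,0,4,0,1],[0,0,2,0,1],[0,0,1,0,1],[0,0,1,0,1],[0,0,1,0,1],[0,0,0,0,1],[0,0,0,0,1]]]'; python3 -m crank '[[[0,0,1,0,1],[0,0,0,0,1],[0,0,0,0,1]]]'
```

```text
time: 8.73
position: [0.4988, 0.1998, 0.0503]
tool_rot: [0.571, 3.089, 0.0]
ft_force: [-0.3, -0.6, 4.5]
grip_width: 0.005
grip_force: 2.1
time: 8.98
position: [0.4989, 0.1999, 0.0499]
tool_rot: [0.571, 3.089, 0.001]
ft_force: [-0.9, -1.5, 9.2]
grip_width: 0.006
grip_force: 4.1
```

It is at the stop (9 N, z = 49.9 mm). I'll release it straight up and look.

```bash
python3 -m crank '[[[0,0,-5,0,1],[0,0,-10,0,1],[0,0,-20,0,1],[0,0,-30,0,1],[0,0,-30,0,1],[0,0,-20,0,1],[20,20,0,0,1],[20,20,0,0,1],[0,0,0,0,1],[0,0,0,0,1]]]'
python3 - <<'E'
from h import *
b=get_image("scene")
cv2.imwrite("pics/s3.png",cv2.resize(b["pixels"][165:290,200:370],None,fx=4.5,fy=4.5,interpolation=cv2.INTER_CUBIC)[...,::-1])
E
```

```text
time: 9.82
position: [0.4739, 0.2535, 0.164]
tool_rot: [-0.564, -3.089, 0.0]
ft_force: [0.4, -0.6, -0.6]
grip_width: 0.002
grip_force: 0.0
```

View pics/s3.png

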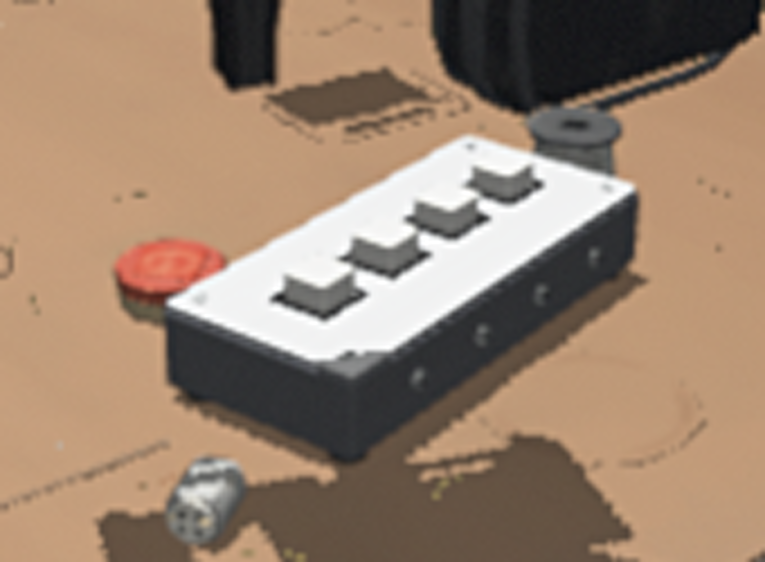

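The picture shows all four keys standing up, with the leftmost at (320,285) now as tall as the rest. The tin, spool and motor have not moved, and the fingers are clear at (245,45).

```bash
python3 -c "
from bench import job
print(job.close_job())"
```

```text
the job is handed in; nothing more can be done
None
```

The four keys were tapped lightly from left to right, then the latched leftmost key was pressed to its stop and sprang up; the last picture shows all four up and the bystanders in place, and the job is handed in (no verdict was returned).

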